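# Move the impact sockets to the new rack in the same order

## Task

Move the four colour-sleeved impact sockets from the old wooden rack to the new grey rack, one standing upright in each bay, in the same order as in the old rack, counted from the white end of each rack. Do not tip a socket over at any time, and leave all four standing still and let go.

Things in the scene. Friction and masses are not known exactly. Their poses are not given: they have to be found in the camera images.
- old_rack: Old dark wood rack, fixed, 94 x 292 mm, at any yaw. Origin: on the bench under the middle of the row. Bays 1 to 4 centred at own x=0, y=+96, +32, -32, -96 mm; a white block at the +y end marks the start, beside bay 1. Each bay: 60 x 60 mm inside, floor at z=12 mm, walls 4 mm thick, tops at z=26 mm; white block top z=38 mm. Ledge with coloured tags along its -x side, z=12 mm.
- new_rack: New grey rack with dark steel walls, empty, fixed. Same shape, axes, bays and sizes as the old rack (origin on the bench under the row's middle; bay 1 at own y=+96 mm beside the white block, then +32, -32, -96; floor z=12 mm), its ledge without tags. At any yaw, on the left or right of the old rack, so its white end need not point the same way.
- socket_red: Deep impact socket with red plastic sleeve: upright round part 34 mm across, 85 mm tall, about 0.22 kg; dark steel end 21 mm across on top. Origin: centre of underside, z up. It stands in an old rack bay, within about 6 mm of its centre, neighbours 64 mm apart: grip the sleeve from above, fingers closing along the rack's x axis, across the row.
- socket_yellow: Deep impact socket with yellow plastic sleeve: upright round part 34 mm across, 85 mm tall, about 0.22 kg; dark steel end 21 mm across on top. Origin: centre of underside, z up. It stands in an old rack bay, within about 6 mm of its centre, neighbours 64 mm apart: grip the sleeve from above, fingers closing along the rack's x axis, across the row.
- socket_green: Deep impact socket with green plastic sleeve: upright round part 34 mm across, 85 mm tall, about 0.22 kg; dark steel end 21 mm across on top. Origin: centre of underside, z up. It stands in an old rack bay, within about 6 mm of its centre, neighbours 64 mm apart: grip the sleeve from above, fingers closing along the rack's x axis, across the row.
- socket_blue: Deep impact socket with blue plastic sleeve: upright round part 34 mm across, 85 mm tall, about 0.22 kg; dark steel end 21 mm across on top. Origin: centre of underside, z up. It stands in an old rack bay, within about 6 mm of its centre, neighbours 64 mm apart: grip the sleeve from above, fingers closing along the rack's x axis, across the row.
- tag_red: Red tag fixed on the old rack's ledge in front of the bay where the red socket stands at the start: 18 (x) by 40 (y) by 8 mm high. Origin: centre of its underside, at rack x=-48 mm and its bay's y, z=12 mm. It stays there and so still shows the old order once the sockets have gone.
- tag_yellow: Yellow tag fixed on the old rack's ledge in front of the bay where the yellow socket stands at the start: 18 (x) by 40 (y) by 8 mm high. Origin: centre of its underside, at rack x=-48 mm and its bay's y, z=12 mm. It stays there and so still shows the old order once the sockets have gone.
- tag_green: Green tag fixed on the old rack's ledge in front of the bay where the green socket stands at the start: 18 (x) by 40 (y) by 8 mm high. Origin: centre of its underside, at rack x=-48 mm and its bay's y, z=12 mm. It stays there and so still shows the old order once the sockets have gone.
- tag_blue: Blue tag fixed on the old rack's ledge in front of the bay where the blue socket stands at the start: 18 (x) by 40 (y) by 8 mm high. Origin: centre of its underside, at rack x=-48 mm and its bay's y, z=12 mm. It stays there and so still shows the old order once the sockets have gone.
There are look-alikes about, which are no part of the job. There is more than one size of the socket_red; the one meant has the size given above.

How it is judged:
By the outcome, as a careful person would: the job done as asked, in the order asked, and still so for the second after the job is handed in, with the robot touching nothing.
It also fails if it takes over 104 s, if anything falls off the work surface, if the arm or the gripper's body presses on something with over 40 N, if the wrist force passes 120 N, or if a joint passes its speed limit or range.

## Robot

A 6-joint arm with a two-finger parallel gripper is mounted at the origin on the work surface. World frame = base frame: x ahead of the robot, y to its left, z up, the work surface at z = 0. Lengths are in m, angles in rad, forces in N, time in s.
With the tool pointing down it reaches from about 0.35 to 1 m from the base axis. Payload 7.1 kg.
Tool frame: the origin (TCP) lies at the very end of the fingers, on their centre line; the grasp point (between the pads) lies 19 mm behind it; z points along the fingers, y is the line along which they close (so a half turn about z gives the same grasp; the last joint's range is limited). The gripper opens to 85 mm and grips with 20 to 120 N. Pads are 22 mm wide; open, the fingers measure 114 mm over their backs; the gripper's body (76 mm by 85 mm) begins 54 mm behind the grasp point. The pads swing forward as they close: fully open they stand 13 mm farther back than shut.
Start: joints at [1.326, 0.423, 1.63, -0, 1.089, -0.019], TCP at [0.14, 0.609, 0.231] pointing down, gripper open.
Joint ranges: [-3, 3], [-0.9, 2.11], [0.09, 2.58], [-1.31, 4.45], [0.11, 2.69], [-2.54, 2.54]. Speed limits (rad/s): [2.39, 2.39, 3.01, 3.14, 3.14, 3.14].

## Interface

Orientations are given as a rotation vector (axis times angle).
In Python, from bench import bot gives the robot as it stands.
- The arm moves only by the tool jog_arm, called after "Emit:" as a command line: name --pt "numbers of a row" for each row, then --argument value for the rest. Schema: {"type":"object","properties":{"motion":{"type":"string"},"aperture":{"type":"number"},"only":{"type":"string"},"quiet":{"type":"boolean"},"lines":{"type":"string"}},"required":["motion"],"additionalProperties":false}. motion is a string of 1 to 20 rows, parted by a bar, with the numbers parted by spaces; each row has 6 numbers: dx, dy, dz in fractions of the full range, 1 being 80 cm, then a rotation vector rx, ry, rz in normalised numbers (1 is pi/2 rad); each row shifts and turns the commanded pose from where the row before left it, along the tool's axes as they then stand; what a row does not reach is not made up. A row lasts 1/10 s, in which the tool goes at most 0.05 m and 0.15 rad, less where a joint would pass 70% of its speed; a pose out of reach is approached as far as the arm can. aperture is the finger opening in m, set as the call begins (left out keeps the last). The fingers move at their own pace and stop on an object; the grip force is fixed at half the most. Time passes only in rows, so rows that do not move let the fingers close. The tool returns the time, the measured TCP pose, the force, the opening and the grip force at its end. only (a regular expression) keeps the lines of the reply that match it, lines (a string "A,B") keeps lines A to B, and quiet returns only ok. Shift and turn numbers lie between -1 and 1, and a call with a number outside is refused. Input that does not fit is refused with a message, and nothing moves.
- bot.observe(): the state, without advancing time (a new reading comes with each control period).
- bot.get_image(name): name is "scene" or "side" or "wrist"; returns the picture (400x640x3 uint8, blue, green, red); there is no depth.
- bot.camera_model(name): a dict with "fovy" (degrees; the focal length in pixels is half the picture's height over the tangent of half this angle, whatever the lens; pixels are square), "cx", "cy" (the principal point, pixels), "cam_to_world" (4x4, takes a point from camera to world coordinates). Camera axes: x right, y up, looking along -z (the intrinsics and any distortion apply to the point x, -y, -z); pixel columns grow to the right and rows downward; lengths in m; the calibration is good to about 2 mm. A picture is of the moment at which its call begins: read the wrist's pose just before it. camera_model takes no time and is no camera call; for the wrist camera it gives the pose at the moment of the call.
- bot.job_done(): hands the job in; it is judged then, once.
Trained networks look in the newest picture that a camera, given by its name, has taken for a name from the list of things; names that differ only in an ending like _2 or _b are one class to them, and where a whole thing is asked for, a point or a joint stands for the part that bears it (a point fixed in the world has none). Each returns a list of dicts, best first, with "confidence" (0 to 1); they miss things now and then, are a little off and sometimes report something else, mostly with a low value. They report only what shows in the picture. A call takes as long as a camera call. They do not tell look-alikes from the thing itself.
- bot.boxes_of(query, camera): "uv" ([column, row] in pixels, amid what is visible of it).
- bot.cut_out(query, camera): "pixels" (400x640 bool, what is visible of it) and "uv" ([column, row] in pixels, amid what is visible of it).
- bot.landmark_of(query, camera): "uv" ([column, row] in pixels: a listed point, or the origin of a listed thing).
The state is a dict: "time_s": time; "joints": joint angles; "joint_velocities": joint speeds; "effort": joint torques, N m; "ee_pos": TCP position; "orientation": TCP orientation; "contact_force": force on the tool from outside, world axes, zero at the start; "wrist_torque": the same for the moment, N m; "width": finger opening in m; "grip_force": force on a finger pad.
Only numpy, scipy, OpenCV 4.12 (cv2) and the standard library are available. Lean on these libraries where they do the work, as an engineer would, in place of code of your own. Each camera call takes 0.05 s, during which the arm holds its last target. There are 200 camera calls.

## Working session

There is one attempt and no reset: what is moved stays moved. The work goes in short steps, Python scripts to look and compute and a tool call to move; the robot and the scene stay as the last step left them, time stands still between calls to the robot, and variables do not carry over. Pictures are saved under pics/ and viewed, at most 14 in all, crops included, and the job is handed in when it is done.

```bash
mkdir -p pics; ls; python3 - <<'E'
from bench import bot
import cv2,numpy as np
o=bot.observe();print(o['time_s'],o['ee_pos'],o['orientation'],o['width'])
for c in ("scene","side","wrist"):
    m=bot.camera_model(c);print(c,{k:(np.round(v,4).tolist()) if not isinstance(v,str) else v for k,v in m.items()})
    cv2.imwrite(f"pics/{c}0.png",bot.get_image(c))
    for n in ("old_rack","new_rack","socket_red","socket_yellow","socket_green","socket_blue","tag_red","tag_yellow","tag_green","tag_blue"):
        if c=="wrist":continue
        print(c,n,[(np.round(d['uv']).tolist(),round(d['confidence'],2)) for d in bot.landmark_of(n,c)][:3])
E
```

```text
pics
0.0 [0.13977265 0.608625   0.23055108] [-3.53945388e-01 -3.12138779e+00  2.32015618e-03] 0.0854281595087244
scene {'fovy': 52.8559, 'cx': 315.9319, 'cy': 197.9418, 'cam_to_world': [[0.4276, -0.5828, 0.691, 1.064], [0.9039, 0.2815, -0.3219, -0.2455], [-0.0069, 0.7623, 0.6472, 0.5181], [0.0, 0.0, 0.0, 1.0]]}
scene old_rack [([208.0, 241.0], 0.88)]
scene new_rack [([400.0, 191.0], 0.7)]
scene socket_red [([228.0, 232.0], 0.91), ([222.0, 277.0], 0.81), ([189.0, 243.0], 0.24)]
scene socket_yellow [([151.0, 251.0], 0.67)]
scene socket_green [([258.0, 222.0], 0.81), ([150.0, 251.0], 0.68)]
scene socket_blue [([188.0, 245.0], 0.64)]
scene tag_red [([218.0, 214.0], 0.35)]
scene tag_yellow [([259.0, 222.0], 0.72), ([399.0, 191.0], 0.47)]
scene tag_green []
scene tag_blue []
side {'fovy': 49.2994, 'cx': 322.6245, 'cy': 202.577, 'cam_to_world': [[0.8711, 0.3297, -0.3641, 0.2186], [-0.4909, 0.6083, -0.6237, -0.5815], [0.0159, 0.722, 0.6917, 0.6566], [0.0, 0.0, 0.0, 1.0]]}
side old_rack [([369.0, 279.0], 0.64)]
side new_rack [([289.0, 166.0], 0.93)]
side socket_red [([354.0, 264.0], 0.96), ([406.0, 264.0], 0.69), ([321.0, 251.0], 0.3)]
side socket_yellow []
side socket_green [([340.0, 245.0], 0.85)]
side socket_blue [([378.0, 289.0], 0.84)]
side tag_red [([335.0, 275.0], 0.5)]
side tag_yellow [([373.0, 332.0], 0.54)]
side tag_green [([318.0, 247.0], 0.45)]
side tag_blue [([352.0, 304.0], 0.59)]
wrist {'fovy': 66.2576, 'cx': 320.6322, 'cy': 198.7485, 'cam_to_world': [[0.2255, -0.9364, -0.2691, 0.0702], [0.9743, 0.2167, 0.0623, 0.625], [0.0, -0.2762, 0.9611, 0.3741], [0.0, 0.0, 0.0, 1.0]]}
```

View pics/scene0.png

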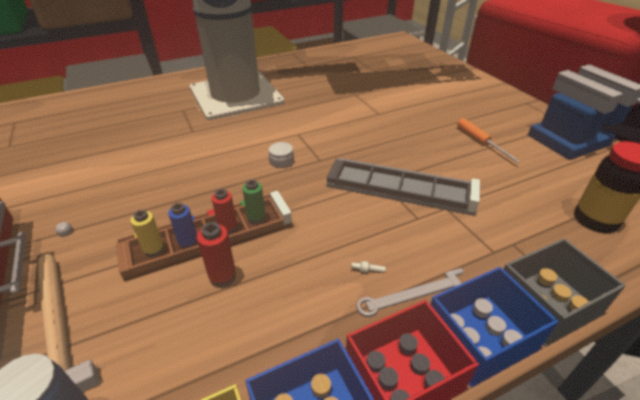

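View pics/side0.png

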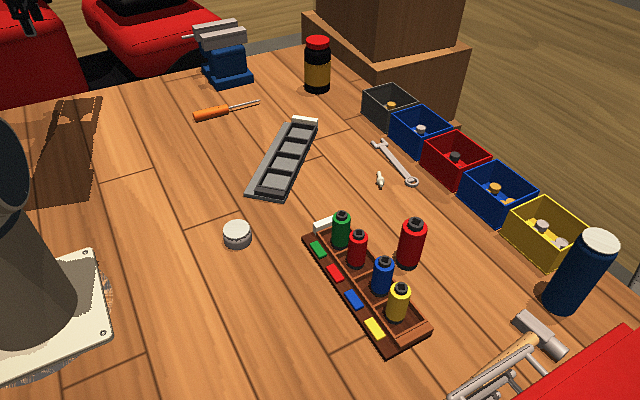

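View pics/wrist0.png

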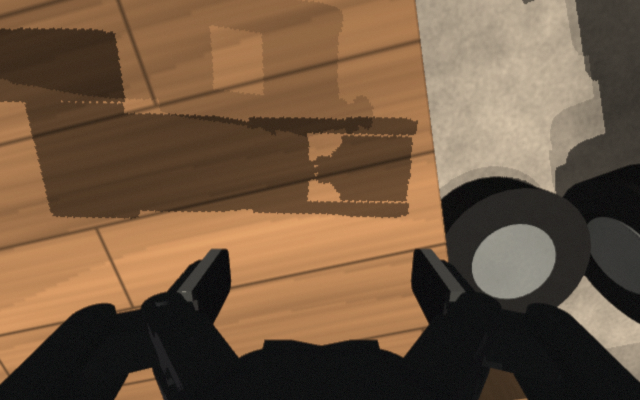

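Order from the white end is green, red, blue, yellow (tags agree). The tall red look-alike stands beside the rack on its +x side, at side pixel (410,245). I'll now compute rough positions.

```bash
cat > h.py <<'E'
from bench import bot
import cv2,numpy as np
from scipy.spatial.transform import Rotation as R
def K(m): f=200/np.tan(np.radians(m['fovy'])/2); return np.array([[f,0,m['cx']],[0,f,m['cy']],[0,0,1]])
def onz(m,uv,z):
    uv=np.atleast_2d(uv).astype(float);k=K(m);T=np.array(m['cam_to_world'])
    d=np.c_[(uv-k[:2,2])/k[0,0]*[1,-1],-np.ones(len(uv))]@T[:3,:3].T
    return (T[:3,3]+d*((z-T[2,3])/d[:,2])[:,None])[:,:2]
def proj(m,p):
    k=K(m);T=np.array(m['cam_to_world']);c=(np.atleast_2d(p)-T[:3,3])@T[:3,:3]
    return np.c_[c[:,0]/-c[:,2],-c[:,1]/-c[:,2]]*k[0,0]+k[:2,2]
def jogto(p,yaw=None):
    "displacement in tool axes to world p; rotation about tool z"
    o=bot.observe();r=R.from_rotvec(o['orientation'])
    d=r.inv().apply(np.array(p)-o['ee_pos']);print('t',round(o['time_s'],2),'ee',o['ee_pos'].round(4),'tool d',d.round(4),end=' ')
    if yaw is not None:
        y=r.as_matrix()[:,1]; a=np.arctan2(y[1],y[0]); e=(yaw-a+np.pi/2)%np.pi-np.pi/2
        print('rz',round(-e,4),end=' ')
    print()
E
python3 - <<'E'
from h import *
m=bot.camera_model("side");s=bot.camera_model("scene")
for n,uv in dict(tagG=(318,249),tagR=(335,273),tagB=(353,299),tagY=(375,328)).items(): print(n,onz(m,uv,.02))
for n,uv,uvs in [('G',(341,214),(252,184)),('R',(358,234),(221,192)),('B',(382,260),(181,207)),('Y',(400,287),(145,214)),('big',(415,222),(211,228))]:
    print(n,onz(m,uv,.097),onz(s,uvs,.097))
print('new side',onz(m,[(302,137),(290,157),(283,173),(272,185)][:],.012),'white',onz(m,(305,120),.038),onz(s,(475,193),.038))
print('new scene',onz(s,[(350,175),(385,181),(420,187),(453,192)],.012))
E
```

```text
tagG [[ 0.48339271 -0.11434181]]
tagR [[ 0.48303226 -0.17845694]]
tagB [[ 0.48205105 -0.24090858]]
tagY [[ 0.48381253 -0.30511755]]
G [[ 0.52775251 -0.11873998]] [[ 0.53460934 -0.11768921]]
R [[ 0.52842037 -0.17447726]] [[ 0.53263769 -0.17057505]]
B [[ 0.53194144 -0.24152663]] [[ 0.54167593 -0.23753325]]
Y [[ 0.52577882 -0.29874377]] [[ 0.53391667 -0.2912072 ]]
big [[ 0.63339164 -0.19893379]] [[ 0.60898662 -0.20639448]]
new side [[0.62989955 0.23389351]
 [0.56669781 0.17452378]
 [0.52612362 0.12865692]
 [0.48660118 0.10275248]] white [[0.65439383 0.26348676]] [[0.66745426 0.26616529]]
new scene [[0.48785553 0.10162671]
 [0.53671557 0.15600046]
 [0.58371453 0.20830311]
 [0.62480917 0.25716659]]
```

The rows are not in the units I measure in: shifts go in shares of 80 cm and turns go in shares of pi/2 rad. I convert before sending: -0.035 m / 0.8 = -0.0438, -0.024 m / 0.8 = -0.03.

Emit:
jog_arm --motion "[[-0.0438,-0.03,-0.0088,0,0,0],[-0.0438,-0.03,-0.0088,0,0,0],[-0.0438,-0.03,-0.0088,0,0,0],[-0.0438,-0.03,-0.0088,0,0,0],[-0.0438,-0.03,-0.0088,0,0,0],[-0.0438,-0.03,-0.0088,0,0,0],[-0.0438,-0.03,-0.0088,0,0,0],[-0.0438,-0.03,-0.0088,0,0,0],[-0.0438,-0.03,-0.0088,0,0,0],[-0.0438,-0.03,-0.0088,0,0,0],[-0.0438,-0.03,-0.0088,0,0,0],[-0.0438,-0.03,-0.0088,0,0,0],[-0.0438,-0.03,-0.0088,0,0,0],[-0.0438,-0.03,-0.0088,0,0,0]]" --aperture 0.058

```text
refused: motion: the value is not of type 'string' (schema: type "string"). Nothing was moved.
```

Refused on format, not on reach. It needs rows parted by a bar, with the numbers parted by spaces.

Emit:
jog_arm --motion "-0.0438 -0.03 -0.0088 0 0 0 | -0.0438 -0.03 -0.0088 0 0 0 | -0.0438 -0.03 -0.0088 0 0 0 | -0.0438 -0.03 -0.0088 0 0 0 | -0.0438 -0.03 -0.0088 0 0 0 | -0.0438 -0.03 -0.0088 0 0 0 | -0.0438 -0.03 -0.0088 0 0 0 | -0.0438 -0.03 -0.0088 0 0 0 | -0.0438 -0.03 -0.0088 0 0 0 | -0.0438 -0.03 -0.0088 0 0 0 | -0.0438 -0.03 -0.0088 0 0 0 | -0.0438 -0.03 -0.0088 0 0 0 | -0.0438 -0.03 -0.0088 0 0 0 | -0.0438 -0.03 -0.0088 0 0 0" --aperture 0.058

```text
time_s: 2.55
ee_pos: [0.5432, 0.1704, 0.3298]
orientation: [0.354, 3.121, 0.0]
contact_force: [0.1, 0.9, 0.7]
width: 0.058
grip_force: 0.0
```

Emit:
jog_arm --motion "0 0 0 0 0 0.0949 | 0 0 0 0 0 0.0949 | 0 0 0 0 0 0.0949 | 0 0 0 0 0 0.0949 | 0 0 0 0 0 0.0949 | 0 0 0 0 0 0.0949 | 0 0 0 0 0 0.0949 | 0 0 0 0 0 0.0949 | 0 0 0 0 0 0.0949 | 0 0 0 0 0 0 | 0 0 0 0 0 0"

```text
time_s: 3.65
ee_pos: [0.5422, 0.1719, 0.3293]
orientation: [2.212, 2.23, -0.0]
contact_force: [0.6, -0.1, 0.0]
width: 0.058
grip_force: 0.0
```

```bash
python3 - <<'E'
from h import *
jogto((.53,-.24,.33),0)
cv2.imwrite("pics/w1.png",bot.get_image("wrist"))
import json
m=bot.camera_model("wrist");json.dump({k:np.array(v).tolist() if not isinstance(v,str) else v for k,v in m.items()},open('w1.json','w'))
print(proj(m,[[.557,.17,.012]]))
E
```

```text
t 3.65 ee [0.5422 0.1719 0.3293] tool d [-0.4118 -0.0155 -0.0006] rz 0.0081 
[[331.47926744 160.50977481]]
```

View pics/w1.png

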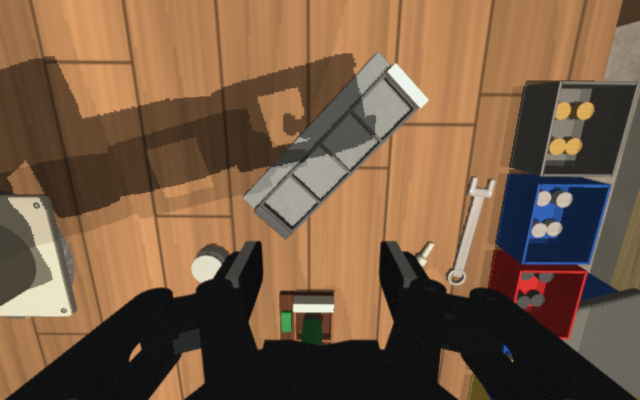

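New rack top-down at around (335,145), its white end up-right at (408,85), matching the rough estimate. Zoom to get bay corners, and move over the old rack.

Converted, -0.041 m / 0.8 = -0.0513, -0.003 m / 0.8 = -0.0038, 0.008 rad / 1.5708 = 0.0051.

```bash
python3 -c "
import cv2;i=cv2.imread('pics/w1.png')[45:245,235:440];cv2.imwrite('pics/w1c.png',cv2.resize(i,None,fx=3,fy=3,interpolation=cv2.INTER_CUBIC))"
```

Emit:
jog_arm --motion "-0.0513 -0.0013 0 0 0 0.0051 | -0.0513 -0.0013 0 0 0 0 | -0.0513 -0.0013 0 0 0 0 | -0.0513 -0.0013 0 0 0 0 | -0.0513 -0.0013 0 0 0 0 | -0.0513 -0.0013 0 0 0 0 | -0.0513 -0.0013 0 0 0 0 | -0.0513 -0.0013 0 0 0 0 | -0.0513 -0.0013 0 0 0 0 | -0.0513 -0.0038 0 0 0 0 | 0 0 0 0 0 0 | 0 0 0 0 0 0 | 0 0 0 0 0 0"

```text
time_s: 5.0
ee_pos: [0.5289, -0.2372, 0.3292]
orientation: [-2.224, -2.218, -0.0]
contact_force: [-0.1, -0.1, 0.0]
width: 0.0578
grip_force: 0.0
```

```bash
python3 - <<'E'
from h import *
m=bot.camera_model("wrist");im=bot.get_image("wrist");cv2.imwrite("pics/w2.png",im)
jogto((.531,-.306,.2),0)
for c in ("red","yellow","green","blue"):
  for q,z in (("socket_",.012),("tag_",.012)):
    for d in bot.landmark_of(q+c,"wrist")[:3]: print(q+c,np.round(d['uv'],1),round(d['confidence'],2),onz(m,d['uv'],z).round(4))
E
```

```text
t 5.05 ee [ 0.529  -0.2369  0.3293] tool d [-0.0691  0.0022  0.1293] rz -0.002 
socket_red [322.5 112.6] 0.85 [[ 0.5302 -0.1695]]
socket_red [382.  135.8] 0.83 [[ 0.6178 -0.2028]]
tag_red [290.3 118.5] 0.91 [[ 0.4834 -0.1776]]
socket_yellow [321.9 198.7] 0.78 [[ 0.5289 -0.299 ]]
tag_yellow [287.9 119.3] 0.71 [[ 0.4799 -0.1787]]
tag_yellow [287.4 203.6] 0.58 [[ 0.4748 -0.3068]]
socket_green [318.3  71.4] 0.55 [[ 0.5244 -0.1142]]
socket_green [292.2 164.5] 0.27 [[ 0.4841 -0.245 ]]
tag_green [288.7  70. ] 0.82 [[ 0.4832 -0.1122]]
socket_blue [324.9 161.7] 0.86 [[ 0.5336 -0.2409]]
tag_blue [291.8 161.3] 0.87 [[ 0.4837 -0.2401]]
```

View pics/w1c.png

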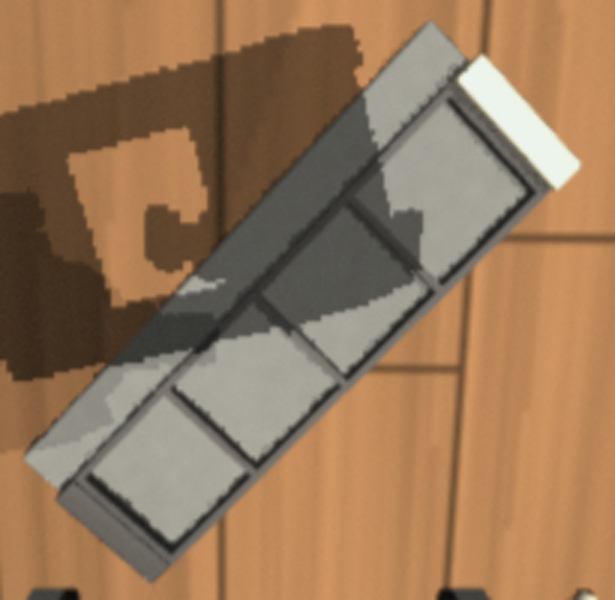

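View pics/w2.png

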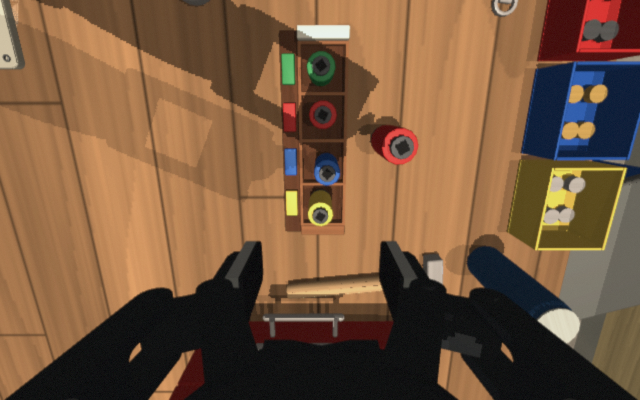

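```bash
python3 - <<'E'
from h import *
import json
m=json.load(open('w1.json'))
px=np.array([(437,287),(346,380),(255,467),(350,197),(262,290),(172,387)])/3.+[235,45]
P=onz(m,px,.026);Q=np.array([(32,64),(32,0),(32,-64),(-32,64),(-32,0),(-32,-64)])/1000.
a=P-P.mean(0);b=Q-Q.mean(0)
th=np.arctan2((b[:,0]*a[:,1]-b[:,1]*a[:,0]).sum(),(a*b).sum())
Rm=np.array([[np.cos(th),-np.sin(th)],[np.sin(th),np.cos(th)]])
t=P.mean(0)-Rm@Q.mean(0)
print('yaw',np.degrees(th),th,'c',t,'res mm',((P-Q@Rm.T-t)*1e3).round(1).tolist())
for i,y in enumerate((.096,.032,-.032,-.096)): print('bay',i+1,(t+Rm@[0,y]).round(4))
w=bot.camera_model("wrist")
for n,uv in dict(G=(321.5,66.5),R=(323,114.5),B=(327,173),Y=(320,214.5),big=(402,146)).items():
    print(n,onz(w,uv,.097).round(4))
print('tags',onz(w,[(288.5,69),(290,117),(291,162),(292,203.5)],.02).round(4).tolist())
E
```

```text
yaw -43.83062041213443 -0.7649886393835797 c [0.56279123 0.17691438] res mm [[-3.5, 0.3], [-1.3, 1.1], [-1.5, 2.3], [-0.4, -2.8], [3.2, 0.3], [3.5, -1.1]]
bay 1 [0.6293 0.2462]
bay 2 [0.585 0.2  ]
bay 3 [0.5406 0.1538]
bay 4 [0.4963 0.1077]
G [[ 0.5291 -0.1193]]
R [[ 0.5306 -0.1718]]
B [[ 0.5354 -0.242 ]]
Y [[ 0.5264 -0.2965]]
big [[ 0.6264 -0.2091]]
tags [[0.4841, -0.1124], [0.4841, -0.1759], [0.4835, -0.2405], [0.483, -0.3048]]
```

Converted, 0.04 m / 0.8 = 0.05, -0.03 m / 0.8 = -0.0375.

Emit:
jog_arm --motion "-0.0375 -0.0013 0.0375 0 0 0 | -0.0388 0 0.0375 0 0 0 | 0 0 0.05 0 0 0 | 0 0 0.0375 0 0 0 | 0 0 0.025 0 0 0 | 0 0 0 0 0 0 | 0 0 0 0 0 0"

```text
time_s: 6.15
ee_pos: [0.5279, -0.2991, 0.1796]
orientation: [-2.226, -2.217, 0.0]
contact_force: [0.6, 0.3, 0.1]
width: 0.058
grip_force: 0.0
```

```bash
python3 -c "
from h import *
jogto((.5275,-.298,.045),0)
cv2.imwrite('pics/w3.png',bot.get_image('wrist'))"
```

```text
t 6.15 ee [ 0.5279 -0.2991  0.1796] tool d [ 0.0011 -0.0004  0.1346] rz -0.0039
```

View pics/w3.png

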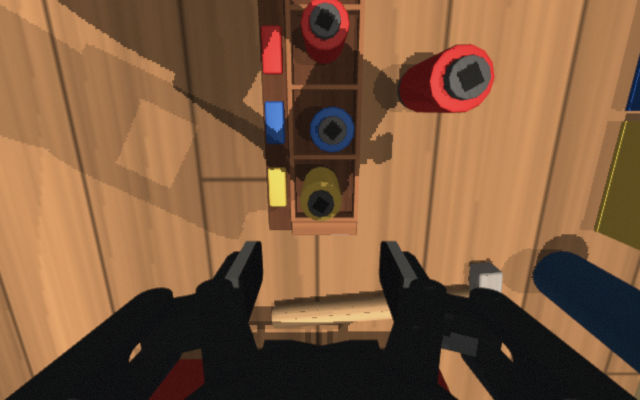

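Closer view: yellow's steel end at (320,204), blue (332,130), red (325,19). The fingers' midline is at column 321.

Converted, 0.03 m / 0.8 = 0.0375, 0.025 m / 0.8 = 0.0313.

```bash
python3 -c "
from h import *
w=bot.camera_model('wrist')
for z in (.09,.097,.105): print(z,onz(w,[(320,204),(332,130),(325,19),(470,77)],z).round(4).tolist())
print(onz(w,[(321,180),(332,135)],.012).round(4).tolist(), onz(w,[(293,157),(357,157),(292,86),(358,86)],.026).round(4).tolist())"
```

```text
0.09 [[0.5266, -0.3006], [0.5359, -0.243], [0.5308, -0.1695], [0.6338, -0.2067]]
0.097 [[0.5266, -0.2984], [0.5356, -0.2426], [0.5307, -0.1713], [0.6306, -0.2074]]
0.105 [[0.5266, -0.296], [0.5353, -0.2421], [0.5306, -0.1733], [0.627, -0.2082]]
[[0.5276, -0.2985], [0.5388, -0.2526]] [[0.5005, -0.2723], [0.5626, -0.2727], [0.5016, -0.2075], [0.5618, -0.2078]]
```

Emit:
jog_arm --motion "0.0013 0 0.0375 0 0 0 | 0 0 0.0375 0 0 0 | 0 0 0.0375 0 0 0 | 0 0 0.0313 0 0 0 | 0 0 0.0188 0 0 0 | 0 0 0.0063 0 0 0 | 0 0 0 0 0 0 | 0 0 0 0 0 0"

```text
time_s: 7.0
ee_pos: [0.5287, -0.2986, 0.0457]
orientation: [2.224, 2.215, 0.001]
contact_force: [0.3, 0.7, 0.4]
width: 0.0579
grip_force: 0.0
```

Emit:
jog_arm --motion "0 0 0 0 0 0 | 0 0 0 0 0 0 | 0 0 0 0 0 0 | 0 0 0 0 0 0 | 0 0 0 0 0 0 | 0 0 0 0 0 0" --aperture 0.02

```text
time_s: 7.6
ee_pos: [0.5282, -0.2984, 0.0456]
orientation: [2.225, 2.216, 0.001]
contact_force: [-1.2, 0.2, 4.9]
width: 0.0325
grip_force: 59.0
```

Emit:
jog_arm --motion "0 0 -0.0125 0 0 0 | 0 0 -0.025 0 0 0 | 0 0 -0.0375 0 0 0 | 0 0 -0.0375 0 0 0 | 0 0 -0.0375 0 0 0 | 0 0 -0.0375 0 0 0 | 0 0 0 0 0 0 | 0 0 0 0 0 0"

```text
time_s: 8.4
ee_pos: [0.5277, -0.298, 0.1951]
orientation: [2.225, 2.216, 0.001]
contact_force: [0.4, -0.4, -2.7]
width: 0.0326
grip_force: 59.8
```

```bash
python3 -c "
from h import *
jogto((.4963,.1077,.195),-.765)"
```

```text
t 8.4 ee [ 0.5277 -0.298   0.1951] tool d [ 4.055e-01 -3.300e-02 -2.000e-04] rz 0.761
```

Converted, 0.035 m / 0.8 = 0.0438, -0.003 m / 0.8 = -0.0038, 0.13 rad / 1.5708 = 0.0828.

Emit:
jog_arm --motion "0.025 0 0 0 0 0 | 0.0438 -0.0038 0 0 0 0 | 0.0438 -0.0038 0 0 0 0 | 0.0438 -0.0038 0 0 0 0 | 0.0438 -0.0038 0 0 0 0 | 0.0438 -0.0038 0 0 0 0 | 0.0438 -0.0038 0 0 0 0 | 0.0438 -0.0038 0 0 0 0 | 0.0438 -0.0038 0 0 0 0 | 0.0438 -0.0038 0 0 0 0 | 0.0438 -0.0038 0 0 0 0 | 0.0438 -0.0038 0 0 0 0 | 0 0 0 0 0 0.0764 | 0 0 0 0 0 0.0828 | 0 0 0 0 0 0.0828 | 0 0 0 0 0 0.0828 | 0 0 0 0 0 0.0828 | 0 0 0 0 0 0.0764 | 0 0 0 0 0 0 | 0 0 0 0 0 0"

```text
time_s: 10.4
ee_pos: [0.4951, 0.1074, 0.1933]
orientation: [-2.887, -1.238, 0.004]
contact_force: [0.2, -0.2, -2.4]
width: 0.033
grip_force: 59.6
```

```bash
python3 -c "
from h import *
jogto((.4963,.1077,.047),-.765)
w=bot.camera_model('wrist')
cv2.imwrite('pics/w4.png',bot.get_image('wrist'))
for y in (.096,.032,-.032,-.096):
  c,s=np.cos(-.765),np.sin(-.765);R2=np.array([[c,-s],[s,c]])
  print([proj(w,[*(R2@[a,y+b]+[.5628,.1769]),.026])[0].round().tolist() for a,b in ((-.032,.032),(.032,.032),(.032,-.032),(-.032,-.032))])
"
```

```text
t 10.4 ee [0.4951 0.1074 0.1933] tool d [0.0013 0.0008 0.1463] rz 0.0045 
[[285.0, -85.0], [363.0, -85.0], [360.0, 3.0], [288.0, 3.0]]
[[288.0, 3.0], [360.0, 3.0], [357.0, 80.0], [289.0, 80.0]]
[[289.0, 80.0], [357.0, 80.0], [355.0, 148.0], [291.0, 148.0]]
[[291.0, 148.0], [355.0, 148.0], [353.0, 209.0], [292.0, 208.0]]
```

View pics/w4.png

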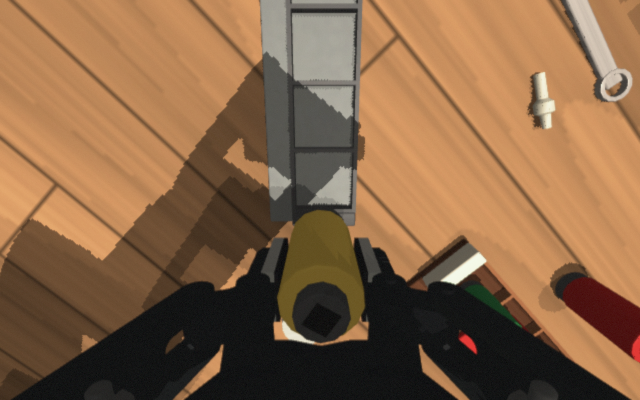

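The held yellow socket hangs upright over bay 4; walls agree with the model within 2–5 px (≈2 mm). Lowering.

Converted, 0.03 m / 0.8 = 0.0375, 0.025 m / 0.8 = 0.0313, 0.004 rad / 1.5708 = 0.0025.

Emit:
jog_arm --motion "0 0 0.0375 0 0 0.0025 | 0 0 0.0375 0 0 0 | 0 0 0.0375 0 0 0 | 0 0 0.0313 0 0 0 | 0 0 0.0188 0 0 0 | 0 0 0.0125 0 0 0 | 0 0 0.0063 0 0 0 | 0 0 0 0 0 0 | 0 0 0 0 0 0"

```text
time_s: 11.35
ee_pos: [0.4968, 0.1072, 0.0499]
orientation: [2.891, 1.228, 0.002]
contact_force: [0.2, 0.5, -2.3]
width: 0.0327
grip_force: 59.7
```

Converted, 0.002 m / 0.8 = 0.0025.

Emit:
jog_arm --motion "0 0 0.0025 0 0 0 | 0 0 0.0025 0 0 0 | 0 0 0 0 0 0 | 0 0 0 0 0 0"

```text
time_s: 11.75
ee_pos: [0.4967, 0.1072, 0.0456]
orientation: [2.892, 1.227, 0.002]
contact_force: [0.4, 0.0, 0.5]
width: 0.0331
grip_force: 60.1
```

Converted, -0.04 m / 0.8 = -0.05, -0.03 m / 0.8 = -0.0375.

Emit:
jog_arm --motion "0 0 0 0 0 0 | 0 0 0 0 0 0 | 0 0 0 0 0 0 | 0 0 0 0 0 0 | 0 0 -0.0125 0 0 0 | 0 0 -0.0375 0 0 0 | 0 0 -0.05 0 0 0 | 0 0 -0.05 0 0 0 | 0 0 -0.0375 0 0 0 | 0 0 0 0 0 0 | 0 0 0 0 0 0" --aperture 0.058

```text
time_s: 12.85
ee_pos: [0.4965, 0.1072, 0.1964]
orientation: [2.891, 1.227, 0.003]
contact_force: [-0.8, -0.1, -0.5]
width: 0.0579
grip_force: 0.0
```

```bash
python3 -c "
from h import *
cv2.imwrite('pics/w5.png',bot.get_image('wrist'))
jogto((.535,-.2415,.195),0)"
```

```text
t 12.9 ee [0.4958 0.107  0.1953] tool d [-0.2235  0.2703  0.0003] rz -0.768
```

View pics/w5.png

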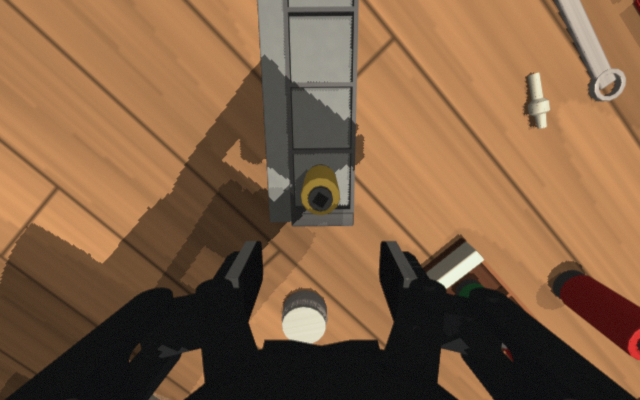

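Yellow stands centred in bay 4 at (320,190). Next, blue.

Converted, 0.0225 m / 0.8 = 0.0281, -0.0186 m / 0.8 = -0.0233, -0.128 rad / 1.5708 = -0.0815.

Emit:
jog_arm --motion "-0.0233 0.0281 0 0 0 0 | -0.0233 0.0281 0 0 0 0 | -0.0233 0.0281 0 0 0 0 | -0.0233 0.0281 0 0 0 0 | -0.0233 0.0281 0 0 0 0 | -0.0233 0.0281 0 0 0 0 | -0.0233 0.0281 0 0 0 0 | -0.0233 0.0281 0 0 0 0 | -0.0233 0.0281 0 0 0 0 | -0.0233 0.0281 0 0 0 0 | -0.0233 0.0281 0 0 0 0 | -0.0233 0.0281 0 0 0 0 | 0 0 0 0 0 -0.0815 | 0 0 0 0 0 -0.0815 | 0 0 0 0 0 -0.0815 | 0 0 0 0 0 -0.0815 | 0 0 0 0 0 -0.0815 | 0 0 0 0 0 -0.0815 | 0 0 0 0 0 0 | 0 0 0 0 0 0"

```text
time_s: 14.9
ee_pos: [0.5348, -0.2407, 0.1941]
orientation: [-2.224, -2.216, 0.001]
contact_force: [-0.7, 1.3, 0.3]
width: 0.0581
grip_force: 0.0
```

```bash
python3 -c "
from h import *
jogto((.535,-.242,.045),0)"
```

```text
t 14.9 ee [ 0.5348 -0.2407  0.1941] tool d [-0.0015  0.0005  0.1491] rz -0.0035
```

Converted, 0.04 m / 0.8 = 0.05, 0.03 m / 0.8 = 0.0375.

Emit:
jog_arm --motion "-0.0013 0 0.0375 0 0 0 | 0 0 0.05 0 0 0 | 0 0 0.05 0 0 0 | 0 0 0.03 0 0 0 | 0 0 0.0125 0 0 0 | 0 0 0.0063 0 0 0 | 0 0 0 0 0 0 | 0 0 0 0 0 0"

```text
time_s: 15.7
ee_pos: [0.5363, -0.2424, 0.0476]
orientation: [2.221, 2.22, 0.001]
contact_force: [-0.4, -0.4, -0.1]
width: 0.058
grip_force: 0.0
```

Emit:
jog_arm --motion "0 0 0 0 0 0 | 0 0 0 0 0 0 | 0 0 0 0 0 0 | 0 0 0 0 0 0 | 0 0 0 0 0 0 | 0 0 0 0 0 0" --aperture 0.02

```text
time_s: 16.3
ee_pos: [0.5363, -0.2423, 0.0477]
orientation: [2.22, 2.22, 0.001]
contact_force: [-0.5, 0.4, 6.1]
width: 0.0327
grip_force: 59.0
```

Emit:
jog_arm --motion "0 0 -0.0125 0 0 0 | 0 0 -0.025 0 0 0 | 0 0 -0.0375 0 0 0 | 0 0 -0.0375 0 0 0 | 0 0 -0.0375 0 0 0 | 0 0 -0.0375 0 0 0 | 0 0 0 0 0 0 | 0 0 0 0 0 0"

```text
time_s: 17.1
ee_pos: [0.5354, -0.242, 0.1971]
orientation: [2.221, 2.221, 0.001]
contact_force: [-0.8, 0.1, -2.1]
width: 0.0325
grip_force: 59.9
```

```bash
python3 -c "
from h import *
jogto((.540,.153,.195),-.765)"
```

```text
t 17.1 ee [ 0.5354 -0.242   0.1971] tool d [0.395  0.0046 0.0018] rz 0.765
```

Converted, 0.034 m / 0.8 = 0.0425, 0.02 m / 0.8 = 0.025, 0.128 rad / 1.5708 = 0.0815.

Emit:
jog_arm --motion "0.025 0 0 0 0 0 | 0.0425 0.0006 0 0 0 0 | 0.0425 0.0006 0 0 0 0 | 0.0425 0.0006 0 0 0 0 | 0.0425 0.0006 0 0 0 0 | 0.0425 0.0006 0 0 0 0 | 0.0425 0.0006 0 0 0 0 | 0.0425 0.0006 0 0 0 0 | 0.0425 0.0006 0 0 0 0 | 0.0425 0.0006 0 0 0 0 | 0.0425 0.0006 0 0 0 0 | 0.0425 0.0006 0 0 0 0 | 0 0 0 0 0 0.0815 | 0 0 0 0 0 0.0809 | 0 0 0 0 0 0.0815 | 0 0 0 0 0 0.0809 | 0 0 0 0 0 0.0815 | 0 0 0 0 0 0.0809 | 0 0 0 0 0 0 | 0 0 0 0 0 0"

```text
time_s: 19.1
ee_pos: [0.5401, 0.1518, 0.1951]
orientation: [-2.888, -1.236, 0.004]
contact_force: [0.5, -0.0, -1.2]
width: 0.0326
grip_force: 59.7
```

```bash
python3 -c "
from h import *
jogto((.540,.153,.0477),-.765)"
```

```text
t 19.1 ee [0.5401 0.1518 0.1951] tool d [ 0.0011 -0.0008  0.1474] rz 0.0033
```

Converted, 0.03 m / 0.8 = 0.0375, 0.025 m / 0.8 = 0.0313, 0.003 rad / 1.5708 = 0.0019.

Emit:
jog_arm --motion "0.0013 -0.0013 0.0375 0 0 0.0019 | 0 0 0.0375 0 0 0 | 0 0 0.0375 0 0 0 | 0 0 0.0313 0 0 0 | 0 0 0.0188 0 0 0 | 0 0 0.0125 0 0 0 | 0 0 0.0063 0 0 0 | 0 0 0 0 0 0 | 0 0 0.0013 0 0 0 | 0 0 0 0 0 0 | 0 0 0 0 0 0"

```text
time_s: 20.2
ee_pos: [0.5414, 0.1536, 0.0511]
orientation: [2.892, 1.228, 0.002]
contact_force: [0.0, 0.1, -1.4]
width: 0.0324
grip_force: 59.8
```

Converted, 0.002 m / 0.8 = 0.0025, 0.0015 m / 0.8 = 0.0019.

Emit:
jog_arm --motion "0 0 0.0025 0 0 0 | 0 0 0.0019 0 0 0 | 0 0 0 0 0 0 | 0 0 0 0 0 0"

```text
time_s: 20.6
ee_pos: [0.5413, 0.1535, 0.0476]
orientation: [2.892, 1.227, 0.001]
contact_force: [-1.2, -0.3, 6.7]
width: 0.0326
grip_force: 60.9
```

Seated. Release, go to red.

Converted, -0.04 m / 0.8 = -0.05, -0.03 m / 0.8 = -0.0375.

Emit:
jog_arm --motion "0 0 0 0 0 0 | 0 0 0 0 0 0 | 0 0 0 0 0 0 | 0 0 0 0 0 0 | 0 0 -0.0125 0 0 0 | 0 0 -0.0375 0 0 0 | 0 0 -0.05 0 0 0 | 0 0 -0.05 0 0 0 | 0 0 -0.0375 0 0 0 | 0 0 0 0 0 0 | 0 0 0 0 0 0" --aperture 0.058

```text
time_s: 21.7
ee_pos: [0.5412, 0.1535, 0.198]
orientation: [2.892, 1.227, 0.003]
contact_force: [-0.2, 0.1, 0.1]
width: 0.0583
grip_force: 0.0
```

```bash
python3 -c "
from h import *
jogto((.5305,-.1715,.195),0)"
```

```text
t 21.7 ee [0.5412 0.1535 0.198 ] tool d [-0.2412  0.2181  0.0028] rz -0.768
```

Converted, -0.02 m / 0.8 = -0.025, 0.0182 m / 0.8 = 0.0228, -0.128 rad / 1.5708 = -0.0815.

Emit:
jog_arm --motion "-0.025 0.0228 0 0 0 0 | -0.025 0.0228 0 0 0 0 | -0.025 0.0228 0 0 0 0 | -0.025 0.0228 0 0 0 0 | -0.025 0.0228 0 0 0 0 | -0.025 0.0228 0 0 0 0 | -0.025 0.0228 0 0 0 0 | -0.025 0.0228 0 0 0 0 | -0.025 0.0228 0 0 0 0 | -0.025 0.0228 0 0 0 0 | -0.025 0.0228 0 0 0 0 | -0.025 0.0228 0 0 0 0 | 0 0 0 0 0 -0.0815 | 0 0 0 0 0 -0.0815 | 0 0 0 0 0 -0.0815 | 0 0 0 0 0 -0.0815 | 0 0 0 0 0 -0.0815 | 0 0 0 0 0 -0.0815 | 0 0 0 0 0 0 | 0 0 0 0 0 0"

```text
time_s: 23.7
ee_pos: [0.5306, -0.1707, 0.1958]
orientation: [-2.224, -2.216, 0.001]
contact_force: [-0.6, -0.5, 0.1]
width: 0.0578
grip_force: 0.0
```

```bash
python3 -c "
from h import *
cv2.imwrite('pics/w6.png',bot.get_image('wrist'))
jogto((.5305,-.1715,.047),0)
print(proj(bot.camera_model('wrist'),[[.5305,-.1715,.097],[.5275,-.118,.097]]))"
```

```text
t 23.75 ee [ 0.5308 -0.1707  0.196 ] tool d [-0.0009 -0.      0.149 ] rz -0.0031 
[[322.27933091 200.59881929]
 [318.18370767 134.30515827]]
```

View pics/w6.png

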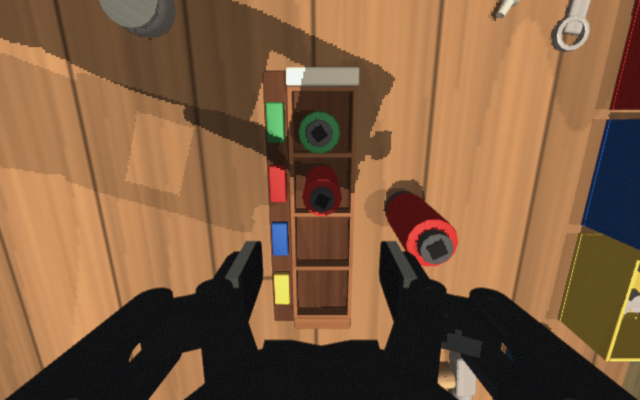

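Red's top at (322,200) and green's at (319,132) match the predictions; the fingers clear the tall red one. Grasp red.

Converted, 0.04 m / 0.8 = 0.05, 0.03 m / 0.8 = 0.0375.

Emit:
jog_arm --motion "0 0 0.0375 0 0 0 | 0 0 0.05 0 0 0 | 0 0 0.05 0 0 0 | 0 0 0.03 0 0 0 | 0 0 0.0125 0 0 0 | 0 0 0.0063 0 0 0 | 0 0 0 0 0 0 | 0 0 0 0 0 0"

```text
time_s: 24.55
ee_pos: [0.5322, -0.1712, 0.049]
orientation: [2.221, 2.22, 0.001]
contact_force: [-0.2, 0.3, 0.1]
width: 0.0578
grip_force: 0.0
```

Emit:
jog_arm --motion "0 0 0 0 0 0 | 0 0 0 0 0 0 | 0 0 0 0 0 0 | 0 0 0 0 0 0 | 0 0 0 0 0 0 | 0 0 0 0 0 0" --aperture 0.02

```text
time_s: 25.15
ee_pos: [0.5319, -0.1712, 0.0491]
orientation: [2.22, 2.22, 0.001]
contact_force: [-0.9, 0.6, 5.7]
width: 0.0325
grip_force: 58.9
```

Emit:
jog_arm --motion "0 0 -0.0125 0 0 0 | 0 0 -0.025 0 0 0 | 0 0 -0.0375 0 0 0 | 0 0 -0.0375 0 0 0 | 0 0 -0.0375 0 0 0 | 0 0 -0.0375 0 0 0 | 0 0 0 0 0 0 | 0 0 0 0 0 0"

```text
time_s: 25.95
ee_pos: [0.5312, -0.1709, 0.1984]
orientation: [2.221, 2.221, 0.001]
contact_force: [0.1, 0.7, -3.1]
width: 0.033
grip_force: 60.0
```

```bash
python3 -c "
from h import *
jogto((.584,.199,.197),-.765)"
```

```text
t 25.95 ee [ 0.5312 -0.1709  0.1984] tool d [0.3699 0.0528 0.0013] rz 0.7649
```

Converted, 0.032 m / 0.8 = 0.04, 0.03 m / 0.8 = 0.0375, 0.128 rad / 1.5708 = 0.0815.

Emit:
jog_arm --motion "0.025 0.0038 0 0 0 0 | 0.04 0.0056 0 0 0 0 | 0.04 0.0056 0 0 0 0 | 0.04 0.0056 0 0 0 0 | 0.04 0.0056 0 0 0 0 | 0.04 0.0056 0 0 0 0 | 0.04 0.0056 0 0 0 0 | 0.04 0.0056 0 0 0 0 | 0.04 0.0056 0 0 0 0 | 0.04 0.0056 0 0 0 0 | 0.04 0.0056 0 0 0 0 | 0.0375 0.0056 0 0 0 0 | 0 0 0 0 0 0.0815 | 0 0 0 0 0 0.0809 | 0 0 0 0 0 0.0815 | 0 0 0 0 0 0.0809 | 0 0 0 0 0 0.0815 | 0 0 0 0 0 0.0809 | 0 0 0 0 0 0 | 0 0 0 0 0 0"

```text
time_s: 27.95
ee_pos: [0.5829, 0.1988, 0.1963]
orientation: [-2.888, -1.237, 0.004]
contact_force: [0.7, -1.4, -2.7]
width: 0.0329
grip_force: 59.7
```

```bash
python3 -c "
from h import *
jogto((.584,.199,.049),-.765)"
```

```text
t 27.95 ee [0.5829 0.1988 0.1963] tool d [0.0013 0.0008 0.1473] rz 0.0033
```

Converted, 0.03 m / 0.8 = 0.0375, 0.025 m / 0.8 = 0.0313, 0.003 rad / 1.5708 = 0.0019.

Emit:
jog_arm --motion "0.0013 0 0.0375 0 0 0.0019 | 0 0 0.0375 0 0 0 | 0 0 0.0375 0 0 0 | 0 0 0.0313 0 0 0 | 0 0 0.0188 0 0 0 | 0 0 0.0125 0 0 0 | 0 0 0.0075 0 0 0 | 0 0 0 0 0 0 | 0 0 0.0013 0 0 0 | 0 0 0.0019 0 0 0 | 0 0 0 0 0 0 | 0 0 0 0 0 0"

```text
time_s: 29.15
ee_pos: [0.5847, 0.1999, 0.0498]
orientation: [2.892, 1.227, 0.001]
contact_force: [0.6, 0.4, -3.0]
width: 0.0329
grip_force: 59.9
```

Converted, 0.001 m / 0.8 = 0.0013.

Emit:
jog_arm --motion "0 0 0.0013 0 0 0 | 0 0 0 0 0 0 | 0 0 0 0 0 0"

```text
time_s: 29.45
ee_pos: [0.5849, 0.2, 0.0491]
orientation: [2.892, 1.227, 0.001]
contact_force: [-2.1, -0.7, 6.1]
width: 0.0327
grip_force: 60.7
```

Converted, -0.04 m / 0.8 = -0.05, -0.03 m / 0.8 = -0.0375.

Emit:
jog_arm --motion "0 0 0 0 0 0 | 0 0 0 0 0 0 | 0 0 0 0 0 0 | 0 0 0 0 0 0 | 0 0 -0.0125 0 0 0 | 0 0 -0.0375 0 0 0 | 0 0 -0.05 0 0 0 | 0 0 -0.05 0 0 0 | 0 0 -0.0375 0 0 0 | 0 0 0 0 0 0 | 0 0 0 0 0 0" --aperture 0.058

```text
time_s: 30.55
ee_pos: [0.5848, 0.1999, 0.1996]
orientation: [2.892, 1.227, 0.003]
contact_force: [-1.1, 0.0, -1.1]
width: 0.0578
grip_force: 0.0
```

```bash
python3 -c "
from h import *
jogto((.5275,-.118,.197),0)"
```

```text
t 30.55 ee [0.5848 0.1999 0.1996] tool d [-0.2685  0.1796  0.0023] rz -0.768
```

Converted, -0.0224 m / 0.8 = -0.028, 0.015 m / 0.8 = 0.0188, -0.128 rad / 1.5708 = -0.0815.

Emit:
jog_arm --motion "-0.028 0.0188 0 0 0 0 | -0.028 0.0188 0 0 0 0 | -0.028 0.0188 0 0 0 0 | -0.028 0.0188 0 0 0 0 | -0.028 0.0188 0 0 0 0 | -0.028 0.0188 0 0 0 0 | -0.028 0.0188 0 0 0 0 | -0.028 0.0188 0 0 0 0 | -0.028 0.0188 0 0 0 0 | -0.028 0.0188 0 0 0 0 | -0.028 0.0188 0 0 0 0 | -0.028 0.0188 0 0 0 0 | 0 0 0 0 0 -0.0815 | 0 0 0 0 0 -0.0815 | 0 0 0 0 0 -0.0815 | 0 0 0 0 0 -0.0815 | 0 0 0 0 0 -0.0815 | 0 0 0 0 0 -0.0815 | 0 0 0 0 0 0 | 0 0 0 0 0 0"

```text
time_s: 32.55
ee_pos: [0.5265, -0.1184, 0.1973]
orientation: [-2.224, -2.216, 0.002]
contact_force: [-0.9, -1.0, -0.3]
width: 0.0582
grip_force: 0.0
```

```bash
python3 -c "
from h import *
jogto((.528,-.118,.048),0)"
```

```text
t 32.55 ee [ 0.5265 -0.1184  0.1973] tool d [0.0003 0.0018 0.1493] rz -0.0034
```

Converted, 0.04 m / 0.8 = 0.05, 0.03 m / 0.8 = 0.0375.

Emit:
jog_arm --motion "0 0.0013 0.0375 0 0 0 | 0 0 0.05 0 0 0 | 0 0 0.05 0 0 0 | 0 0 0.03 0 0 0 | 0 0 0.0125 0 0 0 | 0 0 0.0075 0 0 0 | 0 0 0 0 0 0 | 0 0 0 0 0 0"

```text
time_s: 33.35
ee_pos: [0.5291, -0.1188, 0.0494]
orientation: [2.221, 2.22, 0.002]
contact_force: [0.6, -0.2, 0.0]
width: 0.0579
grip_force: 0.0
```

Emit:
jog_arm --motion "0 0 0 0 0 0 | 0 0 0 0 0 0 | 0 0 0 0 0 0 | 0 0 0 0 0 0 | 0 0 0 0 0 0 | 0 0 0 0 0 0" --aperture 0.02

```text
time_s: 33.95
ee_pos: [0.5291, -0.1188, 0.0496]
orientation: [2.22, 2.22, 0.002]
contact_force: [-1.0, 0.4, 5.4]
width: 0.0327
grip_force: 59.2
```

Emit:
jog_arm --motion "0 0 -0.0125 0 0 0 | 0 0 -0.025 0 0 0 | 0 0 -0.0375 0 0 0 | 0 0 -0.0375 0 0 0 | 0 0 -0.0375 0 0 0 | 0 0 -0.0375 0 0 0 | 0 0 0 0 0 0 | 0 0 0 0 0 0"

```text
time_s: 34.75
ee_pos: [0.5281, -0.1186, 0.1989]
orientation: [2.221, 2.221, 0.001]
contact_force: [-0.5, 0.9, -3.8]
width: 0.0327
grip_force: 60.1
```

```bash
python3 -c "
from h import *
jogto((.628,.245,.199),-.765)"
```

```text
t 34.75 ee [ 0.5281 -0.1186  0.1989] tool d [ 3.636e-01  9.990e-02 -1.000e-04] rz 0.765
```

Converted, 0.033 m / 0.8 = 0.0413, 0.031 m / 0.8 = 0.0388, 0.128 rad / 1.5708 = 0.0815.

Emit:
jog_arm --motion "0.025 0.0063 0 0 0 0 | 0.0388 0.0106 0 0 0 0 | 0.0388 0.0106 0 0 0 0 | 0.0388 0.0106 0 0 0 0 | 0.0388 0.0106 0 0 0 0 | 0.0388 0.0106 0 0 0 0 | 0.0388 0.0106 0 0 0 0 | 0.0388 0.0106 0 0 0 0 | 0.0388 0.0106 0 0 0 0 | 0.0388 0.0106 0 0 0 0 | 0.0388 0.0106 0 0 0 0 | 0.0413 0.0131 0 0 0 0 | 0 0 0 0 0 0.0815 | 0 0 0 0 0 0.0809 | 0 0 0 0 0 0.0815 | 0 0 0 0 0 0.0809 | 0 0 0 0 0 0.0815 | 0 0 0 0 0 0.0809 | 0 0 0 0 0 0 | 0 0 0 0 0 0"

```text
time_s: 36.75
ee_pos: [0.6279, 0.2441, 0.1966]
orientation: [-2.888, -1.236, 0.004]
contact_force: [-0.2, -0.7, -2.3]
width: 0.0327
grip_force: 60.1
```

```bash
python3 -c "
from h import *
jogto((.628,.245,.0495),-.765)"
```

```text
t 36.75 ee [0.6279 0.2441 0.1966] tool d [ 0.0011 -0.0003  0.1471] rz 0.0033
```

Converted, 0.03 m / 0.8 = 0.0375, 0.025 m / 0.8 = 0.0313, 0.003 rad / 1.5708 = 0.0019.

Emit:
jog_arm --motion "0 0 0.0375 0 0 0.0019 | 0 0 0.0375 0 0 0 | 0 0 0.0375 0 0 0 | 0 0 0.0313 0 0 0 | 0 0 0.0188 0 0 0 | 0 0 0.0125 0 0 0 | 0 0 0.0075 0 0 0 | 0 0 0 0 0 0 | 0 0 0.0013 0 0 0 | 0 0 0.0019 0 0 0 | 0 0 0.0006 0 0 0 | 0 0 0 0 0 0 | 0 0 0 0 0 0"

```text
time_s: 38.05
ee_pos: [0.6289, 0.2445, 0.0497]
orientation: [2.892, 1.227, 0.001]
contact_force: [-0.5, -1.5, -2.1]
width: 0.0327
grip_force: 60.2
```

Converted, 0.0006 m / 0.8 = 0.0008.

Emit:
jog_arm --motion "0 0 0.0008 0 0 0 | 0 0 0 0 0 0 | 0 0 0 0 0 0"

```text
time_s: 38.35
ee_pos: [0.629, 0.2445, 0.0497]
orientation: [2.892, 1.227, 0.001]
contact_force: [-3.2, -0.7, 5.8]
width: 0.0327
grip_force: 60.9
```

Seated. Release, retreat up, and look.

Converted, -0.04 m / 0.8 = -0.05, -0.03 m / 0.8 = -0.0375.

Emit:
jog_arm --motion "0 0 0 0 0 0 | 0 0 0 0 0 0 | 0 0 0 0 0 0 | 0 0 0 0 0 0 | 0 0 -0.0125 0 0 0 | 0 0 -0.0375 0 0 0 | 0 0 -0.05 0 0 0 | 0 0 -0.05 0 0 0 | 0 0 -0.05 0 0 0 | 0 0 -0.0375 0 0 0 | -0.0375 0 -0.025 0 0 0 | -0.05 0 0 0 0 0 | -0.05 0 0 0 0 0 | -0.05 0 0 0 0 0 | -0.05 0 0 0 0 0 | -0.05 0 0 0 0 0 | -0.025 0 0 0 0 0 | 0 0 0 0 0 0 | 0 0 0 0 0 0 | 0 0 0 0 0 0" --aperture 0.058

```text
time_s: 40.35
ee_pos: [0.4562, 0.0652, 0.2593]
orientation: [2.891, 1.228, 0.002]
contact_force: [1.0, 0.9, 0.1]
width: 0.0582
grip_force: 0.0
```

```bash
python3 -c "
from h import *
cv2.imwrite('pics/w7.png',bot.get_image('wrist'));cv2.imwrite('pics/s7.png',bot.get_image('side'))"
```

```text
(no output)
```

View pics/w7.png

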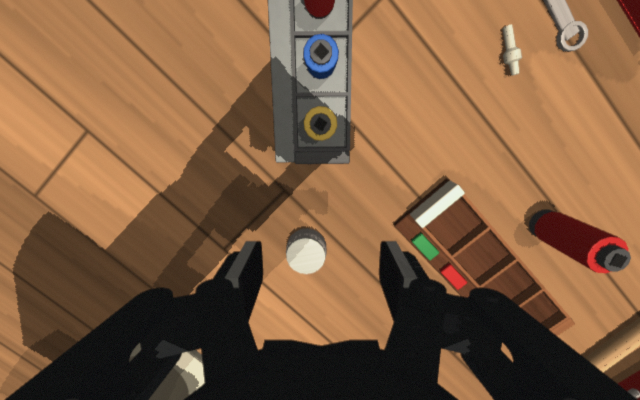

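View pics/s7.png

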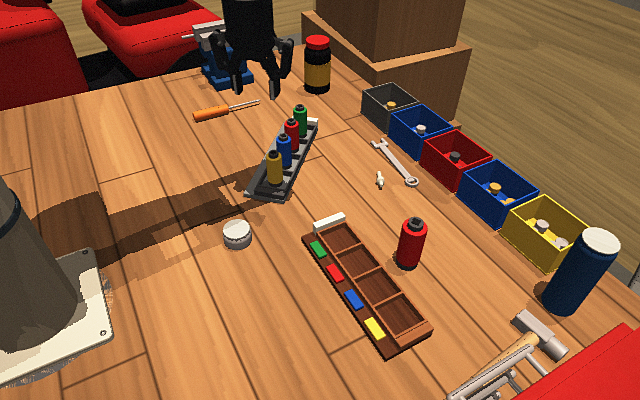

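All four stand upright in the new rack: green (300,120) at the white end, then red, blue and yellow (275,168). The gripper is clear.

```bash
python3 -c "
from bench import bot
print(bot.job_done())"
```

```text
the job is handed in; nothing more can be done
None
```

All four sockets stand upright and released in the new rack, in the order green, red, blue, yellow from its white end as in the old rack; the job was handed in at about 40 s of the 104 s allowed, and no verdict was printed.

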